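Seat the print blocks, run the plank out to the gauge and hold it

ROBOT

A 6-joint arm with a two-finger parallel gripper is mounted at the origin on the work surface. World frame = base frame: x ahead of the robot, y to its left, z up, the work surface at z = 0. Lengths are in mm, angles in rad, forces in N, time in s.
With the tool pointing down it reaches from about 350 to 775 mm from the base axis. Payload 7.3 kg.
Tool frame: the origin (TCP) lies on the centre line of the jaws, within the pads' length; the fingertips stand 17 mm ahead of it and the grasp point (between the pads) lies 2 mm behind it; z points along the fingers, y is the line along which they close (so a half turn about z gives the same grasp; the last joint's range is limited). The gripper opens to 92 mm and grips with 3 to 60 N. Pads are 19 mm wide; open, the fingers measure 130 mm over their backs; the gripper's body (75 mm by 190 mm) begins 47 mm behind the grasp point.
Start: joints at [-1.45, 0.342, 1.524, -0, 1.275, -0.146], TCP at [138.436, -506.44, 217.441] pointing down, gripper open.
Joint ranges: [-2.53, 2.53], [-0.77, 2.02], [0.04, 2.7], [-1, 4.14], [0.28, 2.66], [-3.11, 3.11]. Speed limits (rad/s): [2.57, 2.57, 3.14, 3.14, 3.14, 3.14].

INTERFACE

Orientations are given as [roll, pitch, yaw] about the fixed x, y, z axes, in that order (R = Rz(yaw) Ry(pitch) Rx(roll)).
In Python, from plant import bot gives the robot as it stands. The module is installed in compiled form; this text tells all that it offers.
- The arm moves only by the shell command python3 -m pendant 'ROWS'. ROWS is JSON, a list of rows, each a list of 3 entries, a list of its own where there are three numbers: the shift along the world's x, y, z as a fraction of full scale, then the turn, a rotation vector about the world's x, y, z as a fraction of full scale, then the opening, from -1 (shut) to 1 (fully open), so that 0 is half open. In form: [[[tx, ty, tz], [rx, ry, rz], claw], ...]. A call has exactly 10 rows; each row shifts and turns the commanded pose from where the row before left it; what a row does not reach is not made up. Full scale, the value 1, is 30 mm for a shift and 0.12 rad for a turn. A row lasts 1/12 s, in which the tool goes at most 41.7 mm and 7.16 degrees, less where a joint would pass 70% of its speed; a pose out of reach is approached as far as the arm can. A call with a number of a shift or a turn outside -1 to 1 is refused whole. A call with a gripper value outside its range is refused whole. The fingers move at their own pace and stop on an object; the grip force is fixed at half the most. Time passes only in rows, so rows that do not move let the fingers close, or fill a call up. It gives the time, the measured TCP pose, the force, the opening and the grip force at its end, in the units of the state.
- bot.get_obs(): the state, without advancing time (a new reading comes with each control period).
- bot.capture(name): name is "side" or "top"; returns the picture (480x640x3 uint8, blue, green, red); there is no depth.
- bot.camera_params(name): a dict with "fovy" (degrees; the focal length in pixels is half the picture's height over the tangent of half this angle, whatever the lens; pixels are square), "cx", "cy" (the principal point, pixels), "distortion" ([k1, k2, p1, p2, k3] as OpenCV has them; the pictures are not rectified), "camera_from_world" (4x4, takes a point from world to camera coordinates). Camera axes: x right, y down, z forward; pixel columns grow to the right and rows downward; lengths in mm; the calibration is good to about 2 mm. A picture is of the moment at which its call begins. camera_params takes no time and is no camera call.
- bot.close_job(): hands the job in; it is judged then, once.
The state is a dict: "time": time; "joint_positions": joint angles; "dq": joint speeds; "tau": joint torques, N m; "tool_pos": TCP position; "tcp_rot": TCP orientation; "contact_force": force on the tool from outside, world axes, zero at the start; "moment": the same for the moment, N m; "grip_width": finger opening in mm; "finger_force": force on a finger pad.
Only numpy, scipy, OpenCV 4.12 (cv2) and the standard library are available. Lean on these libraries where they do the work, as an engineer would, in place of code of your own. Each camera call takes 0.05 s, during which the arm holds its last target. There are 200 camera calls.

TASK

Two carved printing blocks stand proud on the plank: first press both fully home. Then slide the plank by its blue handle straight out over the open end of its stand, flat on the stand all the way, until its outer end is level with the red pointer of the gauge, so that the blocks can be screwed on from below. The plank would tip there by itself, so finish still holding it there, level and still; leave the other things on the table alone.

Things in the scene. Friction and masses are not known exactly. Their poses are not given: they have to be found in the camera images.
- stand: Fixed low wooden stand, 340 x 130 mm, its flat top 80 mm above the table. Origin: centre of its underside, on the table. Its x axis points along its length towards the open end over which the plank is slid (roughly to the robot's left), z up.
- stand_edge (a point): Middle of the stand's open-end top edge (stand frame x +170 mm, z 80 mm).
- plank: Loose light-wood plank 340 (its x) x 80 (y) x 18 mm thick, lying along the stand, 0.5 to 0.8 kg with all it carries. Origin: centre of its underside. Its x axis points to its outer end (thin red line across it). When its overhang is at the gauge its weight lies 2 to 8 cm beyond the stand's edge, so without a hand on the handle end it tips.
- plank_end (a point): Top edge, middle of the plank's outer end (plank frame x +170 mm, y 0, z 18 mm). This end must come level with the gauge's pointer.
- plank_handle (a point): Top centre of the blue handle fixed on the plank near its inner end: a block 50 mm along the plank, 26 mm across it, 45 mm tall above the plank's top (point at plank frame x -125 mm, y 0, z 63 mm). Can be pinched across its 26 mm from above.
- outer_block (a joint): How far the carved block nearer the plank's outer end has been pressed in: 0 = 10 mm proud, 0.010 m = fully home, its underside on the plank. It starts 6 to 10 mm proud. It moves straight down into the plank against about 6 N of friction, meets a hard stop, and stays where it is left.
- outer_block_top (a point): Centre of the top face of the outer block: dark round wooden block, 46 mm across, 34 mm tall, on a brass dowel, at plank frame x +110 mm, y 0; its top is 52 mm above the plank's underside when home.
- inner_block (a joint): The same for the carved block nearer the handle.
- inner_block_top (a point): Centre of the top face of the inner block, the same size, at plank frame x +30 mm, y 0.
- gauge: Fixed gauge standing on the table beside the plank's path, beyond the stand's open end, on the side away from the robot: 50 mm steel foot, post with red knob (128 mm high) and a thin (4 mm) red pointer blade reaching towards the plank. Origin: on the table, below the blade. Its axes are parallel to the stand's.
- pointer (a point): Upper edge of the pointer blade's tip, 111 mm above the table; x axis parallel to the stand's. The blade lies in this point's plane x = 0: the plank is out to the mark when plank_end has x = 0 in this frame. The plank's side passes 12 to 31 mm clear of it.
- round_stamp: Bystander: round printing stamp, 50 mm across, 50 mm tall, standing on the table below where the plank will hang out. Origin: centre of its foot.
- tall_stamp: Bystander: slim round printing stamp, 44 mm across, 65 mm tall, standing beside the stand on the robot's side. Origin: centre of its foot.
- leaf_stamp: Bystander: rectangular printing stamp 70 x 45 x 42 mm lying beside the stand on the robot's side. Origin: centre of its underside.
- jar: Bystander: closed jar, 60 mm across, 85 mm tall, beyond the stand. Origin: centre of its foot.
- brush: Bystander: long brush lying on the table at the robot's right. Origin: its underside, near the middle.
- pot: Bystander: black open dye pot (empty), 170 mm across, 100 mm tall, at the left. Origin: centre of its foot.
Things that resemble listed ones, but are neither listed nor needed, are in the scene too. Of the things that look like the gauge, the middle-sized one is meant.

How it is judged:
By the outcome, as a careful person would: the job done as asked, in the order asked, and still so for the second after the job is handed in, while the arm keeps its last pose, push and grip.
It also fails if it takes over 59 s, if anything falls off the work surface, if the arm or the gripper's body presses on something with over 40 N, if the wrist force passes 120 N, or if a joint passes its speed limit or range.

## Working session

There is one attempt and no reset: what is moved stays moved. The work goes in short steps, Python scripts to look and compute and a shell command to move; the robot and the scene stay as the last step left them, time stands still between calls to the robot, and variables do not carry over. Pictures are saved under pics/ and viewed, at most 10 in all, crops included, and the job is handed in when it is done.

```bash
mkdir -p pics; python3 - <<'E'
from plant import bot
import cv2
for n in("side","top"):
    cv2.imwrite(f"pics/{n}0.png",bot.capture(n)); p=bot.camera_params(n); print(n,p)
o=bot.get_obs();print(o)
E
```

```text
side {'fovy': 50.19991837496755, 'cx': 329.7895392073144, 'cy': 235.885091324071, 'distortion': array([0.04901192, 0.        , 0.        , 0.        , 0.        ]), 'camera_from_world': array([[-9.98819027e-01, -4.85128342e-02,  2.65621670e-03,
         5.58134980e+02],
       [-3.04889023e-02,  5.83286051e-01, -8.11694407e-01,
         1.12625343e+02],
       [ 3.78282621e-02, -8.10816803e-01, -5.84076309e-01,
         1.34091338e+03],
       [ 0.00000000e+00,  0.00000000e+00,  0.00000000e+00,
         1.00000000e+00]])}
top {'fovy': 50.06287690078991, 'cx': 314.41412854302445, 'cy': 225.93051775102464, 'distortion': array([-0.12971103,  0.        ,  0.        ,  0.        ,  0.        ]), 'camera_from_world': array([[-1.63033563e-02, -9.99671664e-01, -1.97677682e-02,
         3.78491172e+01],
       [-9.81911152e-01,  1.97374104e-02, -1.88310713e-01,
         5.59315409e+02],
       [ 1.88639048e-01,  1.63400954e-02, -9.81910541e-01,
         1.26579386e+03],
       [ 0.00000000e+00,  0.00000000e+00,  0.00000000e+00,
         1.00000000e+00]])}
{'time': 0.1, 'joint_positions': array([-1.44998888e+00,  3.42640659e-01,  1.52490929e+00,  2.85000904e-06,
        1.27540542e+00, -1.46035411e-01]), 'dq': array([ 6.34351847e-05, -1.04978081e-03, -2.03432357e-03,  6.36938878e-04,
        5.31405732e-04, -1.89371145e-04]), 'tau': array([ 1.29172364e-03, -4.32004380e+01, -2.44694817e+01,  7.18781585e-02,
        5.26148966e-02, -3.65305823e-05]), 'tool_pos': array([ 138.39496521, -506.04495032,  216.8251595 ]), 'tcp_rot': array([-3.14024483e+00, -2.00995211e-04,  2.66841886e-01]), 'contact_force': array([-0.12826154,  0.59188195, -0.00566653]), 'moment': array([0.01980232, 0.01929061, 0.03544296]), 'finger_force': 0.0, 'grip_width': 91.75454907711229}
```

View pics/side0.png

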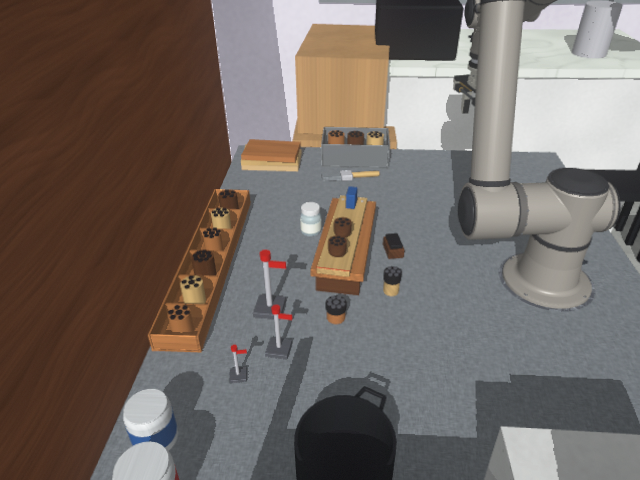

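View pics/top0.png

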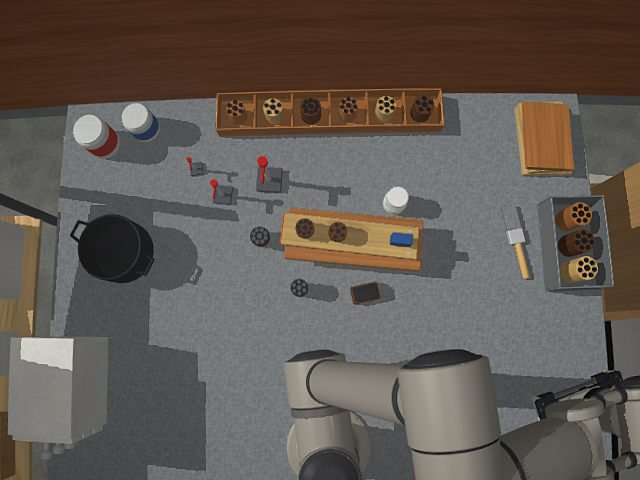

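```bash
python3 - <<'E'
import cv2
def crop(n,x,y,w,h,s,out):
    im=cv2.imread(f"pics/{n}0.png")[y:y+h,x:x+w]
    im=cv2.resize(im,None,fx=s,fy=s,interpolation=cv2.INTER_CUBIC)
    for i in range(0,w,20):
        cv2.putText(im,str(x+i),(i*s,10),0,.35,(0,255,255),1); im[::4,i*s]=(0,255,255)
    for i in range(0,h,20):
        cv2.putText(im,str(y+i),(0,i*s+4),0,.35,(0,255,0),1); im[i*s,::4]=(0,255,0)
    cv2.imwrite(out,im)
crop("side",225,180,180,145,4,"pics/s1.png") 
crop("top",185,145,250,110,3,"pics/t1.png")
crop("side",225,240,120,145,4,"pics/s2.png")
E
```

```text
(no output)
```

View pics/s1.png

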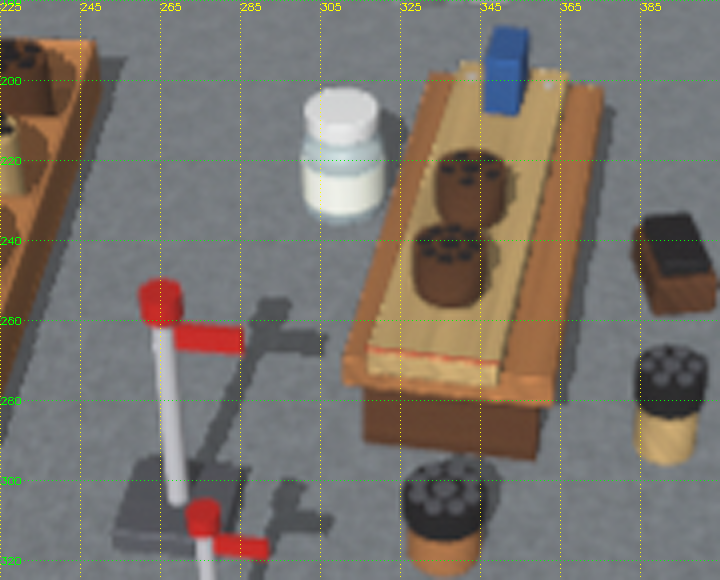

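View pics/t1.png

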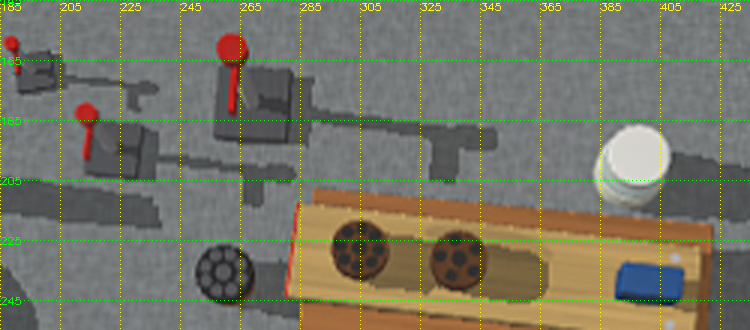

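View pics/s2.png

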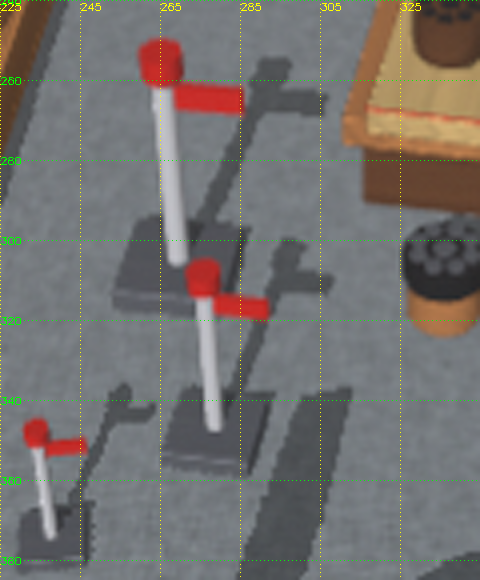

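```bash
cat >geo.py <<'E'
from plant import bot
import cv2, numpy as np
P={n:bot.camera_params(n) for n in("side","top")}
def cam(n):
    p=P[n]; f=240/np.tan(np.radians(p["fovy"])/2)
    return np.array([[f,0,p["cx"]],[0,f,p["cy"]],[0,0,1]]),p["distortion"],p["camera_from_world"]
def norm(n,uv):
    K,d,T=cam(n); return cv2.undistortPoints(np.array([[uv]],float),K,d).reshape(2)
def tri(s,t):
    X=cv2.triangulatePoints(cam("side")[2][:3],cam("top")[2][:3],norm("side",s),norm("top",t)).ravel()
    return X[:3]/X[3]
def onz(n,uv,z):
    T=cam(n)[2];R=T[:3,:3];c=-R.T@T[:3,3];d=R.T@np.r_[norm(n,uv),1]
    return c+d*(z-c[2])/d[2]
def proj(n,X):
    K,d,T=cam(n); return cv2.projectPoints(np.array([X],float),cv2.Rodrigues(T[:3,:3])[0],T[:3,3],K,d)[0].ravel()
E
python3 - <<'E'
from geo import *
np.set_printoptions(precision=1,suppress=True)
D=dict(ptr=((292,314.2),(214,198),111),knob=((275.8,306),(213.3,182.5),128),bigknob=((265,252),(262,161),160),smallknob=((234,346),(188.7,159.5),80),
endA=((316.75,266.5),(284.3,213),98),endB=((350,270.5),(281,243.7),98),handle=((351.8,189.8),(401.7,239.3),143),inner=((342.8,222.5),(338,231.7),140),outer=((337.5,240.8),(305,228.3),140))
for k,(s,t,z) in D.items(): print(k,tri(s,t),onz("side",s,z),onz("top",t,z))
E
```

```text
ptr [624.9 276.6 111.9] [625.1 275.7 111. ] [625.1 276.8 111. ]
knob [658.6 274.9 132.4] [658.9 270.6 128. ] [660.5 275.9 128. ]
bigknob [697.1 148.7 175.3] [700.9 129.2 160. ] [702.5 150.6 160. ]
smallknob [734.5 350.5  91.2] [737.5 340.6  80. ] [738.6 353.6  80. ]
endA [585.3 101.4  99.7] [585.4  99.4  98. ] [585.7 101.5  98. ]
endB [507.1 110.2  98.3] [505.8 110.2  98. ] [508.4 110.1  98. ]
handle [ 506.2 -180.4  147.2] [ 506.9 -187.8  143. ] [ 506.2 -180.9  143. ]
inner [527.8 -29.9 139.5] [527.5 -29.  140. ] [528.1 -29.9 140. ]
outer [538.1  48.9 139. ] [538.1  50.2 140. ] [538.   48.9 140. ]
```

```bash
python3 - <<'E'
from geo import *
np.set_printoptions(precision=1,suppress=True)
for n,uv in [("side",(311.2,268)),("side",(363.2,274.2)),("side",(332.5,198.2)),("side",(375.7,201.5)),("top",(289.3,207.7)),("top",(422.3,220.3))]: print(n,onz(n,uv,80))
E
python3 -m pendant '[[[0.66,0.92,0],[0,0,0.49],-1],[[0.66,0.92,0],[0,0,0.49],-1],[[0.66,0.92,0],[0,0,0.49],-1],[[0.66,0.92,0],[0,0,0.49],-1],[[0.66,0.92,0],[0,0,0.49],-1],[[0.66,0.92,0],[0,0,0.49],-1],[[0.66,0.92,0],[0,0,0.49],-1],[[0.66,0.92,0],[0,0,0.49],-1],[[0.66,0.92,0],[0,0,0.49],-1],[[0.66,0.92,0],[0,0,0.49],-1]]'
python3 -m pendant '[[[0.66,0.92,0],[0,0,0.49],-1],[[0.66,0.92,0],[0,0,0.49],-1],[[0.66,0.92,0],[0,0,0.49],-1],[[0.66,0.92,0],[0,0,0.49],-1],[[0.66,0.92,0],[0,0,0.49],-1],[[0.66,0.92,0],[0,0,0.49],-1],[[0.66,0.92,0],[0,0,0.49],-1],[[0.66,0.92,0],[0,0,0.49],-1],[[0.66,0.92,0],[0,0,0.49],-1],[[0.66,0.92,0],[0,0,0.49],-1]]'
```

```text
side [600.3  83.8  80. ]
side [473.8 100.7  80. ]
side [ 562.8 -243.    80. ]
side [ 435.9 -231.2   80. ]
top [603.2  90.1  80. ]
top [ 563.8 -245.3   80. ]
time: 0.93
tool_pos: [336.9, -228.8, 217.3]
tcp_rot: [-3.141, -0.0, 0.857]
contact_force: [0.8, -0.3, -0.0]
grip_width: 29.6
finger_force: 0.0
time: 1.77
tool_pos: [534.9, 47.2, 217.1]
tcp_rot: [-3.141, 0.0, 1.446]
contact_force: [0.6, -0.1, 0.3]
grip_width: 0.5
finger_force: 0.0
```

```bash
python3 -m pendant '[[[0.03,0.02,-0.6],[0,0,0],-1],[[0.03,0.02,-0.6],[0,0,0],-1],[[0.03,0.02,-0.6],[0,0,0],-1],[[0,0,0],[0,0,0],-1],[[0,0,-0.07],[0,0,0],-1],[[0,0,-0.07],[0,0,0],-1],[[0,0,-0.07],[0,0,0],-1],[[0,0,-0.07],[0,0,0],-1],[[0,0,-0.07],[0,0,0],-1],[[0,0,-0.05],[0,0,0],-1]]'
```

```text
time: 2.6
tool_pos: [537.2, 47.3, 151.6]
tcp_rot: [3.141, -0.0, 1.443]
contact_force: [-0.6, -0.1, 0.6]
grip_width: 0.7
finger_force: 0.0
```

```bash
python3 -m pendant '[[[0,0,-0.04],[0,0,0],-1],[[0,0,-0.04],[0,0,0],-1],[[0,0,0],[0,0,0],-1],[[0,0,0],[0,0,0],-1],[[0,0,0],[0,0,0],-1],[[0,0,0],[0,0,0],-1],[[0,0,0],[0,0,0],-1],[[0,0,0],[0,0,0],-1],[[0,0,0],[0,0,0],-1],[[0,0,0],[0,0,0],-1]]'; python3 - <<'E'
from geo import *
im=bot.capture("side")[170:300,270:410];cv2.imwrite("pics/s3.png",cv2.resize(im,None,fx=4,fy=4,interpolation=2))
E
```

```text
time: 3.43
tool_pos: [537.1, 47.4, 149.0]
tcp_rot: [3.142, 0.0, 1.443]
contact_force: [0.8, -0.1, 0.1]
grip_width: 0.2
finger_force: 0.0
```

View pics/s3.png

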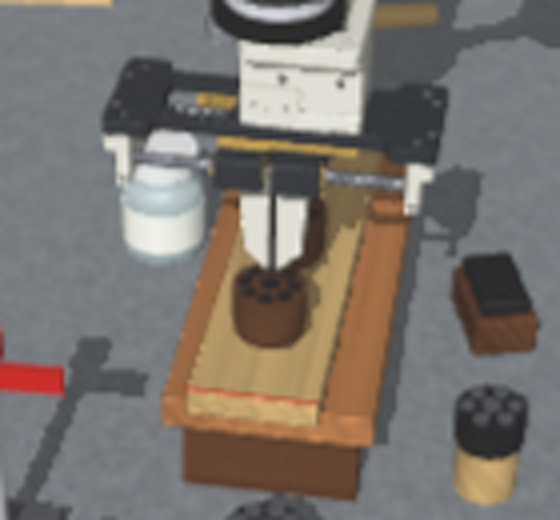

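```bash
python3 - <<'E'
from geo import *
np.set_printoptions(precision=1,suppress=True)
for z in (132,140,150): print(z,(proj("side",[537.1,47.4,z])-[270,170])*4)
for z in (98,132,138,142): print("block",z,(proj("side",[538.1,49.2,z])-[270,170])*4)
im=bot.capture("top")
im=im[205:260,270:350];cv2.imwrite("pics/t3.png",cv2.resize(im,None,fx=8,fy=8,interpolation=2))
E
```

```text
132 [271.6 291.1]
140 [271.8 280.5]
150 [272.  267.1]
block 98 [269.2 337.1]
block 132 [269.9 292.8]
block 138 [270.  284.9]
block 142 [270.  279.5]
```

```bash
python3 -m pendant '[[[0,0,-0.03],[0,0,0],-1],[[0,0,-0.03],[0,0,0],-1],[[0,0,0],[0,0,0],-1],[[0,0,0],[0,0,0],-1],[[0,0,0],[0,0,0],-1],[[0,0,0],[0,0,0],-1],[[0,0,0],[0,0,0],-1],[[0,0,0],[0,0,0],-1],[[0,0,0],[0,0,0],-1],[[0,0,0],[0,0,0],-1]]'
python3 -m pendant '[[[0,0,-0.03],[0,0,0],-1],[[0,0,-0.03],[0,0,0],-1],[[0,0,0],[0,0,0],-1],[[0,0,0],[0,0,0],-1],[[0,0,0],[0,0,0],-1],[[0,0,0],[0,0,0],-1],[[0,0,0],[0,0,0],-1],[[0,0,0],[0,0,0],-1],[[0,0,0],[0,0,0],-1],[[0,0,0],[0,0,0],-1]]'
```

```text
time: 4.37
tool_pos: [537.1, 47.4, 147.2]
tcp_rot: [3.141, 0.0, 1.443]
contact_force: [0.4, 0.3, -0.1]
grip_width: 0.4
finger_force: 0.0
time: 5.2
tool_pos: [537.2, 47.4, 145.5]
tcp_rot: [3.141, 0.0, 1.443]
contact_force: [-0.3, -0.3, -0.1]
grip_width: 0.7
finger_force: 0.0
```

View pics/t3.png

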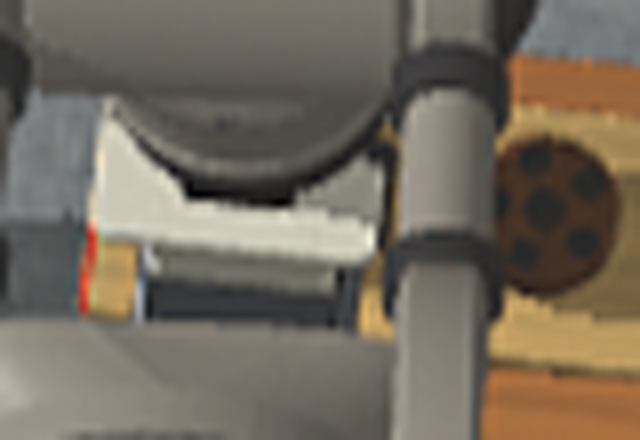

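```bash
python3 -m pendant '[[[0,0,-0.03],[0,0,0],-1],[[0,0,-0.03],[0,0,0],-1],[[0,0,-0.03],[0,0,0],-1],[[0,0,0],[0,0,0],-1],[[0,0,0],[0,0,0],-1],[[0,0,0],[0,0,0],-1],[[0,0,0],[0,0,0],-1],[[0,0,0],[0,0,0],-1],[[0,0,0],[0,0,0],-1],[[0,0,0],[0,0,0],-1]]'
python3 - <<'E'
from geo import *
im=bot.capture("side")[200:270,310:380];cv2.imwrite("pics/s4.png",cv2.resize(im,None,fx=8,fy=8,interpolation=2))
E
```

```text
time: 6.03
tool_pos: [537.2, 47.4, 142.8]
tcp_rot: [3.141, -0.0, 1.443]
contact_force: [-0.1, -0.2, 0.0]
grip_width: 0.4
finger_force: 0.0
```

View pics/s4.png

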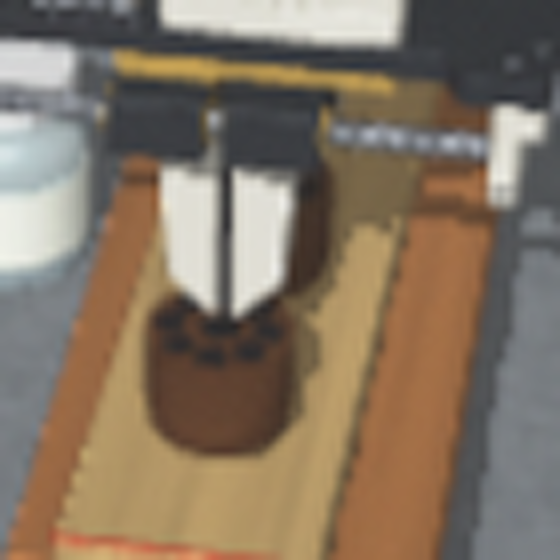

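```bash
python3 -m pendant '[[[0,0,-0.03],[0,0,0],-1],[[0,0,-0.03],[0,0,0],-1],[[0,0,-0.03],[0,0,0],-1],[[0,0,0],[0,0,0],-1],[[0,0,0],[0,0,0],-1],[[0,0,0],[0,0,0],-1],[[0,0,0],[0,0,0],-1],[[0,0,0],[0,0,0],-1],[[0,0,0],[0,0,0],-1],[[0,0,0],[0,0,0],-1]]'

```

```text
time: 6.92
tool_pos: [537.1, 47.4, 140.1]
tcp_rot: [3.141, -0.0, 1.443]
contact_force: [-0.4, 0.6, 0.1]
grip_width: 0.1
finger_force: 0.0
```

```bash
python3 -m pendant '[[[0,0,-0.03],[0,0,0],-1],[[0,0,-0.03],[0,0,0],-1],[[0,0,-0.03],[0,0,0],-1],[[0,0,0],[0,0,0],-1],[[0,0,0],[0,0,0],-1],[[0,0,0],[0,0,0],-1],[[0,0,0],[0,0,0],-1],[[0,0,0],[0,0,0],-1],[[0,0,0],[0,0,0],-1],[[0,0,0],[0,0,0],-1]]'

```

```text
time: 7.75
tool_pos: [537.2, 47.3, 137.4]
tcp_rot: [3.141, 0.0, 1.443]
contact_force: [-0.6, -0.1, -0.4]
grip_width: 0.1
finger_force: 0.0
```

```bash
python3 -m pendant '[[[0,0,-0.03],[0,0,0],-1],[[0,0,-0.03],[0,0,0],-1],[[0,0,-0.03],[0,0,0],-1],[[0,0,0],[0,0,0],-1],[[0,0,0],[0,0,0],-1],[[0,0,0],[0,0,0],-1],[[0,0,0],[0,0,0],-1],[[0,0,0],[0,0,0],-1],[[0,0,0],[0,0,0],-1],[[0,0,0],[0,0,0],-1]]'
python3 - <<'E'
from geo import *
im=bot.capture("side")[200:270,310:380];cv2.imwrite("pics/s5.png",im)
a=cv2.imread("pics/side0.png")[200:270,310:380]
c=np.hstack([a,im]);cv2.imwrite("pics/c5.png",cv2.resize(c,None,fx=5,fy=5,interpolation=2))
E
```

```text
time: 8.58
tool_pos: [537.2, 47.4, 134.7]
tcp_rot: [3.141, 0.0, 1.443]
contact_force: [-0.5, 0.3, 0.4]
grip_width: 0.0
finger_force: 0.0
```

View pics/c5.png

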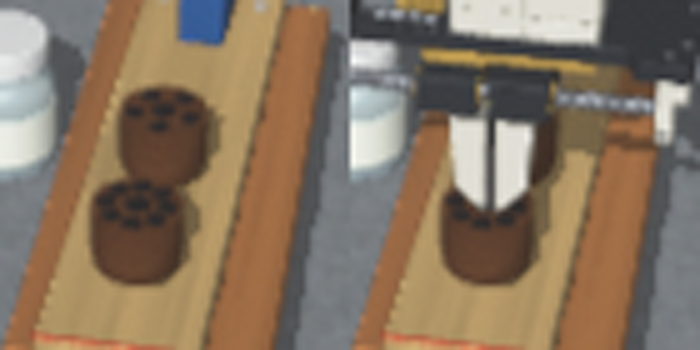

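```bash
python3 -m pendant '[[[0,0,-0.03],[0,0,0],-1],[[0,0,-0.03],[0,0,0],-1],[[0,0,-0.03],[0,0,0],-1],[[0,0,0],[0,0,0],-1],[[0,0,0],[0,0,0],-1],[[0,0,0],[0,0,0],-1],[[0,0,0],[0,0,0],-1],[[0,0,0],[0,0,0],-1],[[0,0,0],[0,0,0],-1],[[0,0,0],[0,0,0],-1]]'

```

```text
time: 9.47
tool_pos: [537.2, 47.3, 132.0]
tcp_rot: [3.141, -0.0, 1.443]
contact_force: [-0.1, -1.1, -0.2]
grip_width: 0.5
finger_force: 0.0
```

```bash
cat > tip.py <<'E'
from geo import *
im=bot.capture("side"); g=im.min(2)
for c in range(332,346): 
    print(c, im[232:260,c].min(1).tolist())
o=bot.get_obs();print(o["tool_pos"],o["contact_force"],o["tau"],o["joint_positions"])
E
python3 tip.py; python3 -c "
import cv2
a=cv2.imread('pics/side0.png')
for c in (328,333,337,342,345): print(c,a[232:260,c].min(1).tolist())"
```

```text
332 [213, 212, 213, 212, 212, 213, 198, 134, 59, 47, 44, 45, 46, 46, 47, 49, 49, 48, 49, 49, 49, 48, 47, 53, 80, 99, 103, 102]
333 [213, 212, 214, 213, 213, 213, 212, 178, 103, 47, 45, 46, 46, 46, 49, 48, 48, 47, 51, 49, 49, 49, 50, 47, 73, 96, 102, 100]
334 [213, 212, 213, 213, 214, 212, 212, 206, 169, 100, 47, 46, 45, 46, 49, 48, 48, 49, 52, 49, 49, 49, 50, 47, 60, 90, 100, 100]
335 [213, 213, 213, 213, 213, 212, 212, 213, 206, 169, 99, 46, 44, 46, 47, 47, 48, 49, 50, 49, 49, 50, 50, 48, 51, 86, 103, 103]
336 [186, 186, 186, 184, 183, 185, 186, 185, 177, 158, 115, 64, 44, 48, 48, 50, 48, 49, 49, 50, 48, 50, 50, 50, 48, 87, 105, 105]
337 [108, 107, 109, 106, 105, 107, 109, 110, 101, 95, 80, 55, 44, 45, 48, 49, 48, 48, 51, 48, 49, 49, 50, 49, 45, 89, 106, 105]
338 [88, 86, 87, 87, 85, 85, 87, 87, 87, 88, 80, 60, 47, 48, 48, 48, 49, 48, 49, 50, 48, 50, 48, 47, 45, 86, 104, 104]
339 [188, 188, 189, 189, 188, 188, 188, 188, 189, 189, 148, 78, 46, 45, 46, 48, 48, 48, 48, 49, 48, 49, 48, 45, 48, 88, 104, 104]
340 [212, 213, 213, 213, 213, 213, 213, 212, 213, 195, 129, 58, 46, 45, 46, 48, 
[... 856 characters left out ...]
598425e-06] [-5.42073001e-02  4.50500645e-01  1.60891309e+00 -1.96862969e-05
  1.08199708e+00  7.38172087e-02]
328 [87, 90, 93, 96, 97, 97, 86, 71, 64, 61, 59, 58, 58, 58, 58, 57, 59, 62, 63, 74, 77, 91, 98, 99, 99, 99, 100, 101]
333 [88, 89, 90, 81, 59, 47, 46, 46, 47, 46, 44, 47, 45, 46, 47, 48, 48, 48, 48, 48, 48, 48, 48, 44, 73, 94, 99, 99]
337 [49, 48, 50, 46, 46, 45, 46, 47, 45, 43, 45, 45, 44, 44, 47, 48, 48, 47, 49, 47, 47, 48, 48, 47, 44, 87, 104, 104]
342 [48, 49, 50, 48, 47, 46, 46, 44, 46, 43, 45, 44, 46, 46, 46, 47, 48, 47, 46, 46, 44, 44, 42, 47, 60, 88, 98, 99]
345 [48, 49, 48, 46, 43, 55, 55, 46, 45, 45, 46, 46, 41, 41, 41, 42, 40, 41, 39, 41, 42, 50, 77, 95, 99, 100, 99, 99]
```

```bash
python3 -m pendant '[[[0,0,-0.03],[0,0,0],-1],[[0,0,-0.03],[0,0,0],-1],[[0,0,-0.03],[0,0,0],-1],[[0,0,0],[0,0,0],-1],[[0,0,0],[0,0,0],-1],[[0,0,0],[0,0,0],-1],[[0,0,0],[0,0,0],-1],[[0,0,0],[0,0,0],-1],[[0,0,0],[0,0,0],-1],[[0,0,0],[0,0,0],-1]]'

```

```text
time: 10.35
tool_pos: [537.2, 47.4, 129.4]
tcp_rot: [3.141, 0.0, 1.443]
contact_force: [-0.8, 0.0, 5.5]
grip_width: 0.6
finger_force: 2.5
```

```bash
python3 -m pendant '[[[0,0,-0.03],[0,0,0],-1],[[0,0,-0.03],[0,0,0],-1],[[0,0,-0.03],[0,0,0],-1],[[0,0,-0.03],[0,0,0],-1],[[0,0,-0.03],[0,0,0],-1],[[0,0,0],[0,0,0],-1],[[0,0,0],[0,0,0],-1],[[0,0,0],[0,0,0],-1],[[0,0,0],[0,0,0],-1],[[0,0,0],[0,0,0],-1]]'

```

```text
time: 11.18
tool_pos: [537.2, 47.4, 124.7]
tcp_rot: [3.141, -0.0, 1.443]
contact_force: [-0.6, 0.7, 3.0]
grip_width: 0.4
finger_force: 1.8
```

```bash
python3 -m pendant '[[[0,0,-0.03],[0,0,0],-1],[[0,0,-0.03],[0,0,0],-1],[[0,0,-0.03],[0,0,0],-1],[[0,0,0],[0,0,0],-1],[[0,0,0],[0,0,0],-1],[[0,0,0],[0,0,0],-1],[[0,0,0],[0,0,0],-1],[[0,0,0],[0,0,0],-1],[[0,0,0],[0,0,0],-1],[[0,0,0],[0,0,0],-1]]'

```

```text
time: 12.02
tool_pos: [537.3, 47.4, 122.9]
tcp_rot: [3.141, 0.0, 1.443]
contact_force: [-2.4, -0.3, 9.5]
grip_width: 0.4
finger_force: 5.0
```

```bash
python3 -m pendant '[[[0,0,-0.03],[0,0,0],-1],[[0,0,-0.03],[0,0,0],-1],[[0,0,0],[0,0,0],-1],[[0,0,0],[0,0,0],-1],[[0,0,0],[0,0,0],-1],[[0,0,0],[0,0,0],-1],[[0,0,0],[0,0,0],-1],[[0,0,0],[0,0,0],-1],[[0,0,0],[0,0,0],-1],[[0,0,0],[0,0,0],-1]]'

```

```text
time: 12.85
tool_pos: [537.4, 47.4, 122.7]
tcp_rot: [3.139, -0.0, 1.443]
contact_force: [-6.2, -0.1, 22.3]
grip_width: 0.0
finger_force: 11.0
```

```bash
python3 -m pendant '[[[0,0,0.3],[0,0,0],-1],[[0,0,0.3],[0,0,0],-1],[[-0.083,-0.645,0],[0,0,0],-1],[[-0.083,-0.645,0],[0,0,0],-1],[[-0.083,-0.645,0],[0,0,0],-1],[[-0.083,-0.645,0],[0,0,0],-1],[[0,0,-0.1],[0,0,0],-1],[[0,0,-0.1],[0,0,0],-1],[[0,0,0],[0,0,0],-1],[[0,0,0],[0,0,0],-1]]'
python3 -m pendant '[[[0,0,-0.06],[0,0,0],-1],[[0,0,-0.06],[0,0,0],-1],[[0,0,-0.06],[0,0,0],-1],[[0,0,-0.06],[0,0,0],-1],[[0,0,0],[0,0,0],-1],[[0,0,0],[0,0,0],-1],[[0,0,0],[0,0,0],-1],[[0,0,0],[0,0,0],-1],[[0,0,0],[0,0,0],-1],[[0,0,0],[0,0,0],-1]]'
```

```text
time: 13.68
tool_pos: [527.1, -29.2, 131.9]
tcp_rot: [-3.141, -0.0, 1.443]
contact_force: [0.4, 0.9, -0.3]
grip_width: 0.3
finger_force: 0.0
time: 14.52
tool_pos: [527.3, -29.9, 125.1]
tcp_rot: [3.141, -0.0, 1.443]
contact_force: [-0.4, 2.3, 2.4]
grip_width: 0.5
finger_force: 1.5
```

```bash
python3 -m pendant '[[[0,0,-0.04],[0,0,0],-1],[[0,0,-0.04],[0,0,0],-1],[[0,0,-0.04],[0,0,0],-1],[[0,0,-0.03],[0,0,0],-1],[[0,0,0],[0,0,0],-1],[[0,0,0],[0,0,0],-1],[[0,0,0],[0,0,0],-1],[[0,0,0],[0,0,0],-1],[[0,0,0],[0,0,0],-1],[[0,0,0],[0,0,0],-1]]'
```

```text
time: 15.35
tool_pos: [527.4, -29.9, 122.7]
tcp_rot: [3.14, -0.0, 1.443]
contact_force: [-6.5, 3.7, 20.8]
grip_width: 0.2
finger_force: 10.0
```

```bash
python3 -m pendant '[[[0,0,0.6],[0,0,0],-1],[[0,0,0.6],[0,0,0],0.4],[[0,0,0.6],[0,0,0],0.4],[[-0.135,-1,0],[0,0,0],0.4],[[-0.135,-1,0],[0,0,0],0.4],[[-0.135,-1,0],[0,0,0],0.4],[[-0.135,-1,0],[0,0,0],0.4],[[-0.135,-1,0],[0,0,0],0.4],[[0,-0.06,0],[0,0,0],0.4],[[0,0,0],[0,0,0],0.4]]'
python3 - <<'E'
from geo import *
np.set_printoptions(precision=1,suppress=True)
a=bot.capture("side")[150:280,290:400];b=bot.capture("top")[200:265,270:450]
a=cv2.resize(a,None,fx=3.4,fy=3.4,interpolation=2);b=cv2.resize(b,(400,144),interpolation=2)
c=np.zeros((600,400,3),np.uint8);c[:a.shape[0],:a.shape[1]]=a;c[450:594]=b
cv2.imwrite("pics/c6.png",c)
for z in(98,120,143,165,175):print(z,proj("side",[507,-182,z]))
E
```

```text
time: 16.18
tool_pos: [506.4, -183.6, 174.0]
tcp_rot: [-3.141, 0.0, 1.44]
contact_force: [-0.3, -0.2, -0.5]
grip_width: 55.9
finger_force: 0.0
98 [351.3 204.6]
120 [351.5 198. ]
143 [351.7 190.9]
165 [351.9 184. ]
175 [352.1 180.8]
```

View pics/c6.png

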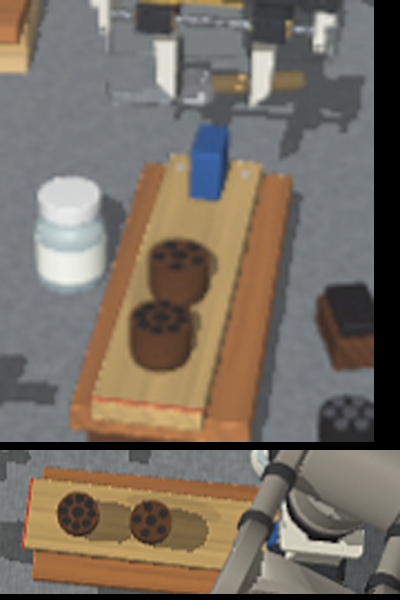

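```bash
python3 -m pendant '[[[0.04,0.03,-0.3],[0,0,0],0.4],[[0,0,-0.3],[0,0,0],0.4],[[0,0,-0.3],[0,0,0],0.4],[[0,0,-0.3],[0,0,0],0.4],[[0,0,-0.3],[0,0,0],0.4],[[0,0,-0.3],[0,0,0],0.4],[[0,0,-0.3],[0,0,0],0.4],[[0,0,-0.2],[0,0,0],0.4],[[0,0,0],[0,0,0],0.4],[[0,0,0],[0,0,0],0.4]]'
```

```text
time: 17.12
tool_pos: [508.0, -180.9, 105.2]
tcp_rot: [-3.141, -0.0, 1.443]
contact_force: [0.2, -0.9, -0.6]
grip_width: 64.5
finger_force: 0.0
```

```bash
python3 -m pendant '[[[0,0,-0.09],[0,0,0],0.4],[[0,0,-0.09],[0,0,0],0.4],[[0,0,-0.09],[0,0,0],0.4],[[0,0,0],[0,0,0],0.4],[[0,0,0],[0,0,0],0.1],[[0,0,0],[0,0,0],-0.1],[[0,0,0],[0,0,0],-0.2],[[0,0,0],[0,0,0],-0.3],[[0,0,0],[0,0,0],-1],[[0,0,0],[0,0,0],-1]]'
python3 -m pendant '[[[0,0,0],[0,0,0],-1],[[0,0,0],[0,0,0],-1],[[0,0,0],[0,0,0],-1],[[0,0,0],[0,0,0],-1],[[0,0,0],[0,0,0],-1],[[0,0,0],[0,0,0],-1],[[0,0,0],[0,0,0],-1],[[0,0,0],[0,0,0],-1],[[0,0,0],[0,0,0],-1],[[0,0,0],[0,0,0],-1]]'; python3 -c "
from plant import bot
print(bot.get_obs()['moment'])"
```

```text
time: 17.95
tool_pos: [508.2, -181.0, 97.5]
tcp_rot: [3.141, 0.0, 1.443]
contact_force: [0.4, 0.3, 0.1]
grip_width: 28.8
finger_force: 0.0
time: 18.78
tool_pos: [508.3, -181.0, 97.5]
tcp_rot: [3.141, 0.0, 1.443]
contact_force: [1.0, 0.8, 0.0]
grip_width: 25.9
finger_force: 30.0
[-0.10910908 -0.28461795 -0.29694779]
```

```bash
python3 -m pendant '[[[0.01,0.1,-0.02],[0,0,0],-1],[[0.03,0.25,0],[0,0,0],-1],[[0.04,0.33,0],[0,0,0],-1],[[0.04,0.33,0],[0,0,0],-1],[[0.04,0.33,0],[0,0,0],-1],[[0.04,0.33,0],[0,0,0],-1],[[0.04,0.33,0],[0,0,0],-1],[[0.03,0.25,0],[0,0,0],-1],[[0.01,0.1,0],[0,0,0],-1],[[0,0,0],[0,0,0],-1]]'
python3 -c "
from geo import *
o=bot.get_obs();print(o['moment'],o['tool_pos'])
import cv2
for n in('side','top'):
    im=bot.capture(n);cv2.imwrite('pics/m_'+n+'.png',im)
    b,g,r=[im[...,i].astype(int) for i in range(3)]
    m=((r>120)&(r-g>55)&(r-b>55)).astype('uint8')
    k,l,st,c=cv2.connectedComponentsWithStats(m)
    print(n,[(s.tolist(),q.round(1).tolist()) for s,q in zip(st[1:],c[1:]) if 150<s[0]<370 and s[1]>140 and s[4]>3])
"
```

```text
time: 19.62
tool_pos: [516.8, -110.5, 97.5]
tcp_rot: [3.141, 0.001, 1.444]
contact_force: [-0.4, -0.7, 5.7]
grip_width: 26.1
finger_force: 30.0
[-0.1667382   0.1111388   0.04443451] [ 516.77675688 -110.47591675   97.49306258]
side [([242, 155, 53, 7, 229], [268.1, 158.0]), ([216, 189, 6, 6, 19], [217.8, 190.7]), ([235, 190, 12, 8, 48], [242.0, 192.1]), ([209, 210, 3, 3, 6], [209.8, 210.7]), ([232, 210, 8, 6, 22], [236.6, 211.7]), ([200, 229, 5, 3, 7], [201.9, 230.0]), ([224, 230, 9, 8, 30], [229.4, 232.1]), ([206, 238, 7, 12, 41], [209.0, 243.9]), ([260, 249, 26, 20, 242], [271.0, 260.0]), ([190, 251, 4, 3, 7], [191.6, 251.7]), ([219, 252, 6, 7, 22], [222.0, 254.1]), ([312, 269, 4, 4, 10], [313.4, 270.3]), ([353, 274, 10, 7, 63], [357.4, 277.0]), ([179, 276, 5, 3, 10], [181.2, 276.6]), ([208, 277, 9, 9, 32], [212.8, 279.3]), ([312, 286, 34, 6, 63], [328.9, 288.6]), ([168, 305, 6, 4, 20], [170.3, 306.2]), ([271, 305, 21, 15, 158], [280.0, 312.8]), ([198, 306, 8, 9, 34], [202.6, 308.6]), ([331, 316, 8, 7, 38], [334.7, 319.1]), ([172, 320, 7, 12, 46], [174.7, 325.6]), ([151, 334, 49, 18, 664], [173.7, 341.9]), ([231, 345, 16, 9, 83], [237.6, 349.8]), ([192, 351, 6, 1, 6], [194.5, 351.0])]
top [([186, 157, 5, 5, 20], [188.0, 158.9]), ([257, 156, 11, 10, 85], [261.7, 160.6]), ([189, 163, 3, 6, 10], [189.8, 165.3]), ([261, 167, 3, 15, 35], [261.9, 173.9]), ([210, 179, 8, 19, 67], [213.3, 185.8]), ([289, 209, 12, 5, 15], [293.5, 209.7]), ([251, 211, 6, 31, 41], [253.4, 225.9]), ([302, 210, 9, 1, 9], [306.0, 210.0]), ([312, 211, 10, 2, 11], [316.6, 211.1]), ([323, 212, 10, 2, 11], [327.7, 212.1]), ([334, 213, 12, 6, 22], [340.3, 215.1]), ([285, 248, 48, 14, 286], [308.1, 253.7])]
```

```bash
cat > gap.py <<'E'
from geo import *
import sys
np.set_printoptions(precision=1,suppress=True)
u=np.array([.1155,.9933]); v=np.array([.9933,-.1155])
def red(n,x0,x1,y0,y1,show=False):
    im=bot.capture(n)[y0:y1,x0:x1].astype(float); b,g,r=im[...,0],im[...,1],im[...,2]
    w=np.clip(r-np.maximum(g,b)-45,0,None); return w
def pts(n,box,z,axis):
    x0,x1,y0,y1=box; w=red(n,*box); out=[]
    for i in range(w.shape[axis]):
        l=w[i] if axis==0 else w[:,i]
        if l.sum()>40:
            c=(l*np.arange(len(l))).sum()/l.sum()
            out.append(onz(n,(x0+c,y0+i) if axis==0 else (x0+i,y0+c),z)[:2])
    return np.array(out)
def rep(name,P):
    print(name,len(P),"u-med",np.median(P@u).round(2),"v",(P@v).min().round(1),(P@v).max().round(1),"mid",np.median(P,0), "slope du/dv",np.polyfit(P@v,P@u,1)[0].round(4))
E
python3 - <<'E'
from gap import *
rep("top line",pts("top",(245,262,209,245),98,0))
rep("side line",pts("side",(312,347,284,294),98,1))
rep("top blade",pts("top",(208,220,187,198),111,0))
rep("side blade",pts("side",(280,294,308,322),109,1))
E
```

```text
top line 31 u-med 241.68 v 491.8 568.3 mid [554.3 179.2] slope du/dv -0.0152
side line 28 u-med 239.45 v 491.5 563.0 mid [548.9 176.8] slope du/dv -0.0132
top blade 11 u-med 350.14 v 591.3 617.2 mid [640.6 278.3] slope du/dv 0.0158
side blade 12 u-med 352.39 v 589.9 613.4 mid [638.2 280.8] slope du/dv -0.008
```

```bash
cat >> gap.py <<'E'
def edge(n,box,z,axis,last):
    # half-max boundary of red along each row/col; last=True: far side boundary
    x0,x1,y0,y1=box; w=red(n,*box)+0; out=[]
    for i in range(w.shape[axis]):
        l=w[i] if axis==0 else w[:,i]
        if l.max()<25: continue
        h=l.max()/2; k=np.where(l>=h)[0]
        if last: a=k[-1]; c=a+(l[a]-h)/max(l[a]-(l[a+1] if a+1<len(l) else 0),1e-6)
        else: a=k[0]; c=a-(l[a]-h)/max(l[a]-(l[a-1] if a>0 else 0),1e-6)
        out.append(onz(n,(x0+c,y0+i) if axis==0 else (x0+i,y0+c),z)[:2])
    return np.array(out)
E
python3 - <<'E'
from gap import *
print([(-cam(n)[2][:3,:3].T@cam(n)[2][:3,3]).round() for n in P])
rep("top line end",edge("top",(245,262,209,245),98,0,False))
rep("side line end",edge("side",(312,347,284,296),98,1,True))
rep("top blade left",edge("top",(206,222,187,198),111,0,False))
rep("side blade top",edge("side",(282,292,306,324),111,1,False))
rep("side blade bot",edge("side",(282,292,306,324),100,1,True))
E
```

```text
[array([ 510., 1049.,  873.]), array([ 311.,    6., 1349.])]
top line end 31 u-med 243.24 v 491.6 568.1 mid [554.3 181. ] slope du/dv -0.0164
side line end 33 u-med 241.48 v 491.0 565.0 mid [552.2 178. ] slope du/dv -0.0192
top blade left 11 u-med 352.21 v 591.1 617.0 mid [640.7 280.4] slope du/dv 0.0134
side blade top 10 u-med 347.64 v 590.8 610.2 mid [636.5 276.5] slope du/dv -0.0055
side blade bot 10 u-med 350.41 v 590.7 610.1 mid [636.8 278.6] slope du/dv -0.0082
```

```bash
python3 -m pendant '[[[0.01,0.1,0],[0,0,0],-1],[[0.035,0.3,0],[0,0,0],-1],[[0.047,0.4,0],[0,0,0],-1],[[0.047,0.4,0],[0,0,0],-1],[[0.047,0.4,0],[0,0,0],-1],[[0.047,0.4,0],[0,0,0],-1],[[0.047,0.4,0],[0,0,0],-1],[[0.047,0.4,0],[0,0,0],-1],[[0.03,0.25,0],[0,0,0],-1],[[0.01,0.1,0],[0,0,0],-1]]'
python3 -m pendant '[[[0,0,0],[0,0,0],-1],[[0,0,0],[0,0,0],-1],[[0,0,0],[0,0,0],-1],[[0,0,0],[0,0,0],-1],[[0,0,0],[0,0,0],-1],[[0,0,0],[0,0,0],-1],[[0,0,0],[0,0,0],-1],[[0,0,0],[0,0,0],-1],[[0,0,0],[0,0,0],-1],[[0,0,0],[0,0,0],-1]]'
python3 - <<'E'
from gap import *
print(bot.get_obs()["moment"])
for z in(98,):
  E=np.array([558+.1155*4,181-71+.0,0])
for n in("side","top"):
  for q in((605,267),(525,276)): print(n,proj(n,[*q,98]))
  im=bot.capture(n); b,g,r=[im[...,i].astype(int) for i in range(3)]
  k,l,st,c=cv2.connectedComponentsWithStats(((r>120)&(r-g>55)&(r-b>55)).astype('uint8'))
  print(n,[s.tolist() for s in st[1:] if 195<s[0]<370 and s[1]>175 and s[4]>20])
E
```

```text
time: 21.0
tool_pos: [527.8, -16.3, 97.5]
tcp_rot: [3.141, 0.002, 1.444]
contact_force: [-0.3, -7.6, 6.8]
grip_width: 25.8
finger_force: 30.0
time: 21.83
tool_pos: [527.9, -16.1, 97.5]
tcp_rot: [3.14, 0.0, 1.444]
contact_force: [-0.1, -0.7, 6.3]
grip_width: 25.9
finger_force: 30.0
[-0.2  0.   0.1]
side [302.1 316.1]
side [339.6 320.5]
side [[235, 190, 12, 8, 46], [232, 210, 8, 6, 21], [224, 230, 9, 8, 28], [206, 238, 7, 12, 46], [260, 250, 26, 19, 242], [218, 252, 7, 6, 23], [353, 274, 10, 7, 64], [208, 277, 8, 9, 32], [271, 304, 21, 16, 159], [198, 306, 8, 8, 33], [303, 315, 37, 7, 74], [231, 345, 16, 9, 83]]
top [218.8 206.9]
top [214.6 238.3]
top [[210, 179, 8, 19, 67], [214, 207, 6, 31, 51], [362, 258, 6, 7, 32]]
```

```bash
python3 - <<'E'
from gap import *
rep("top line end",edge("top",(207,226,206,239),98,0,False))
rep("side line end",edge("side",(304,341,313,326),98,1,True))
rep("top blade left",edge("top",(206,222,187,198),111,0,False))
rep("side blade top",edge("side",(282,292,306,324),111,1,False))
print(pts("top",(207,226,206,239),98,0)[[0,-1]])
E
```

```text
top line end 31 u-med 338.58 v 492.6 569.5 mid [566.4 274.7] slope du/dv -0.0091
side line end 28 u-med 336.65 v 492.7 565.8 mid [563.3 273.4] slope du/dv -0.0152
top blade left 11 u-med 352.21 v 591.1 617.0 mid [640.7 280.5] slope du/dv 0.0139
side blade top 10 u-med 347.6 v 590.8 610.2 mid [636.5 276.5] slope du/dv -0.0079
[[602.2 268.4]
 [533.4 277.1]]
```

```bash
python3 -m pendant '[[[0.01,0.08,0],[0,0,0],-1],[[0.01,0.12,0],[0,0,0],-1],[[0.015,0.12,0],[0,0,0],-1],[[0.01,0.084,0],[0,0,0],-1],[[0,0,0],[0,0,0],-1],[[0,0,0],[0,0,0],-1],[[0,0,0],[0,0,0],-1],[[0,0,0],[0,0,0],-1],[[0,0,0],[0,0,0],-1],[[0,0,0],[0,0,0],-1]]'
python3 - <<'E'
from gap import *
def s(n,a,b,z): return proj(n,[*a,z])
rep("top line end",edge("top",(202,222,206,239),98,0,False))
rep("side line end",edge("side",(302,339,316,331),98,1,True))
print(bot.get_obs()["moment"])
E
```

```text
time: 23.02
tool_pos: [529.2, -4.9, 97.5]
tcp_rot: [3.14, 0.002, 1.443]
contact_force: [0.9, -4.6, 5.9]
grip_width: 25.6
finger_force: 30.0
top line end 29 u-med 350.02 v 493.9 568.6 mid [569.1 285.1] slope du/dv -0.0137
side line end 29 u-med 347.91 v 491.0 563.4 mid [563.7 284.7] slope du/dv -0.0153
[-0.7  0.1  0.1]
```

```bash
python3 -m pendant '[[[0.003,0.03,0],[0,0,0],-1],[[0,0,0],[0,0,0],-1],[[0,0,0],[0,0,0],-1],[[0,0,0],[0,0,0],-1],[[0,0,0],[0,0,0],-1],[[0,0,0],[0,0,0],-1],[[0,0,0],[0,0,0],-1],[[0,0,0],[0,0,0],-1],[[0,0,0],[0,0,0],-1],[[0,0,0],[0,0,0],-1]]'
python3 - <<'E'
from gap import *
rep("top line end",edge("top",(202,222,206,239),98,0,False))
rep("side line end",edge("side",(302,339,316,331),98,1,True))
o=bot.get_obs();print(o["moment"],o["dq"])
a=cv2.imread("pics/side0.png").astype(int);b=bot.capture("side").astype(int)
for nm,(x,y) in dict(round=(336,309),tall=(392,280),leaf=(394,245),jar=(310,218)).items(): print(nm,abs(a[y-10:y+10,x-10:x+10]-b[y-10:y+10,x-10:x+10]).mean().round(1))
E
```

```text
time: 23.95
tool_pos: [529.2, -4.4, 97.6]
tcp_rot: [3.14, 0.002, 1.443]
contact_force: [-0.7, -7.2, 6.9]
grip_width: 25.7
finger_force: 30.0
top line end 30 u-med 350.36 v 493.9 568.5 mid [567.9 287. ] slope du/dv -0.0105
side line end 31 u-med 348.42 v 493.0 567.6 mid [565.7 285. ] slope du/dv -0.0167
[-1.1  0.2  0.1] [-0. -0. -0.  0. -0. -0.]
round 48.8
tall 1.6
leaf 1.4
jar 30.4
```

```bash
python3 -c "
from plant import bot
print(bot.close_job())"
```

```text
the job is handed in; nothing more can be done
None
```

I pressed both blocks to their hard stops (about 21 N each), then slid the plank out to the middle gauge's pointer, where its end measures level within about 1 mm. The job is handed in with the arm still gripping the handle and the plank reading level and still; the jar was hidden from the side camera at the end, and the round stamp was under the plank, so neither was checked.

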